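# Hang the club hammer back in the rack

## Task

Take the club hammer out of the wooden block and hang it, head up, in the one empty fork of the tool rack: lay its head on the prongs and slide it back between the sprung rollers until the handle is fully home against the end of the slot, then let go. Feel for the end and do not force it (a push of 10 to 15 N is plenty), and do not knock the tools hanging on either side or disturb anything else on the counter.

Things in the scene. Friction and masses are not known exactly. Their poses are not given: they have to be found in the camera images.
- hammer: Club hammer, 0.4 to 0.85 kg, standing head up in the plywood block, the only tool not on the rack. Steel head with flat sides, 36 mm thick (its x), 80 long (y), 40 high (z), ends alike; wooden handle 20 mm thick, reaching 140 mm below the head. Origin: on the handle axis at the head's underside. The head can be gripped from above across its thickness.
- holder: Fixed plywood block 100 x 100 x 90 mm high with a round socket 25 mm wide, 80 mm deep in its top, where the hammer stands with 2.5 mm play each side. Origin: centre of its underside; z up.
- bay: Bracket of the empty station, one of the two middle ones of four, 92 mm apart. It carries a flat steel fork, top 190 mm high; prongs point to the robot (-x; y along the beam, z up). Origin: level with the prong tops, mid-slot, at the NOMINAL home of the handle axis. The fork is clamped up to 15 mm nearer or farther than nominal, unmeasured: find home by feel. The head lies along y.
- bay_mouth (a point): Nominal mouth of the empty fork, mid-slot, prong-top level, 80 mm in front of the bay's origin. Prongs 10 mm wide, 12 thick. From the mouth the slot narrows from about 45 to 24 mm over 22 mm, then is straight to its closed end, 10 mm behind the home handle axis. Behind is a flat plate 44 mm wide; only the bracket, 63 mm behind the origin, stands 2 mm higher.
- bay_rollers (a point): Nominal mid-slot point between two sprung rollers, 14 mm thick, 13 to 29 mm below the prong tops, leaving 12 mm; home is 4 mm behind their axes. The handle meets them 11 mm before the axes: pushing in takes 7 to 9 N plus the head's friction on the prongs; past the axes they draw it in with up to 4 N to the slot's end, where the push rises steeply; 15 N is plenty. All contact forces on the station, squeeze (19 N) included, must stay under 50 N.
- jaw_left (a joint): How far the empty station's left (bay +y) roller is pushed outwards, m: 0 = no handle, about 0.004 as the handle's thickest part passes, about 0.0035 with the handle home. Sprung.
- jaw_right (a joint): How far the right (bay -y) roller is pushed outwards, m; the same as for the left one.
- end_pin (a joint): How far a small sprung brass pin (8 mm thick, under 2 N) in the closed end of the empty fork's slot is pushed in, m: 0 = sticking out 4 mm with no handle against it, 0.004 = flush, the handle home against the end.
- rack: Blue rack: beam along its y, 24 mm thick, 460 mm long, top 14 mm below the prong tops, on two posts 30 mm square, 430 mm apart. Origin: on the counter below the middle of the beam; the stations reach 150 mm towards the robot (its -x).
- mallet: Neighbour hanging on the rack: rubber mallet, black block head 46 x 80 x 46 mm (thick x long x high), wooden handle 18 mm thick, 145 mm long. Its head lies along the beam, about 12 mm from the head of the tool in the next station. Not to be knocked. Origin: on the handle axis at the underside of the head.
- tee_key: Neighbour hanging on the rack: T-shaped steel socket key, crossbar 22 x 80 x 22 mm, shank 16 mm thick, 130 mm long. Its head lies along the beam, about 12 mm from the head of the tool in the next station. Not to be knocked. Origin: on the handle axis at the underside of the head.
- chipper: Neighbour hanging on the rack: small chipping hammer, head 26 x 80 x 28 mm with one thin end, black handle 18 mm thick, 135 mm long. Its head lies along the beam, about 12 mm from the head of the tool in the next station. Not to be knocked. Origin: on the handle axis at the underside of the head.
- tap: Loose chrome tap, about 170 mm long, 120 mm high, standing on its round foot; leave alone. Origin: centre of its foot.
- elbow: Loose brass pipe elbow, about 60 mm, lying on the counter; leave alone. Origin: its underside below the bend.
- carton: Loose cardboard carton 110 x 80 x 60 mm; leave alone. Origin: centre of its underside.
- can: Loose can, 60 mm across, 90 mm high; leave alone. Origin: centre of its underside.
Mind the look-alikes: they are no part of the job. What is shaped like the hammer but orange is not meant.

How it is judged:
On the way, in this order (a step that is already met when the one before it is completed fails the run):
1. the hammer is lifted clear out of the block (z of hammer in the frame of holder above 0.232 m), for 0.1 s.
2. the handle spreads both rollers of the empty station while the head is down on the prongs (value of joint each of jaw_left, jaw_right above 0.0015 m and z of hammer in the frame of bay between -0.003 and 0.005 m), for 0.05 s.
At the end, for the whole second after the job is handed in: The hammer hangs released and at rest in the empty station: head down on the prongs (3 mm), handle within 4 mm of mid-slot and 20 mm of nominal depth, upright (0.06 rad), head along the beam (0.15 rad), handle home: end pin pushed in over 2.2 mm (4 is flush), both rollers over 1 mm out (value of joint end_pin above 0.0022 m and value of joint each of jaw_left, jaw_right above 0.001 m and x of hammer in the frame of bay between -0.02 and 0.02 m and y of hammer in the frame of bay between -0.004 and 0.004 m and z of hammer in the frame of bay between -0.003 and 0.003 m and angle between hammer's own z axis and vertical below 0.06 rad and angle between the y axis of hammer and the y axis of bay, either way round below 0.15 rad and linear speed of hammer below 0.02 m/s and contact force between hammer and the fingers below 0.1 N and contact force between hammer and bay above 1 N); the robot touches nothing.
It fails at once if the hammer is forced: its contact forces on the empty station, rollers' squeeze included, pass 50 N (contact force between hammer and bay above 50 N).
It fails at once if a neighbouring tool is knocked (shifted more than 8 mm, or pushed by the hammer or the robot with more than 8 N) (distance of any of mallet, tee_key, chipper from where it was at the start of the episode above 0.008 m or contact force between any of hammer, the arm, the fingers and mallet above 8 N or contact force between any of hammer, the arm, the fingers and tee_key above 8 N or contact force between any of hammer, the arm, the fingers and chipper above 8 N).
It fails at once if a loose thing on the counter is disturbed (moved more than 15 mm) (distance of any of tap, elbow, carton, can from where it was at the start of the episode above 0.015 m).
It also fails if it takes over 72 s, if anything falls off the work surface, if the arm or the gripper's body presses on something with over 40 N, if the wrist force passes 120 N, or if a joint passes its speed limit or range.

## Robot

A 6-joint arm with a two-finger parallel gripper is mounted at the origin on the work surface. World frame = base frame: x ahead of the robot, y to its left, z up, the work surface at z = 0. Lengths are in m, angles in rad, forces in N, time in s.
With the tool pointing down it reaches from about 0.225 to 0.875 m from the base axis. Payload 3.4 kg.
Tool frame: the origin (TCP) lies at the very end of the fingers, on their centre line; the grasp point (between the pads) lies 19 mm behind it; z points along the fingers, y is the direction in which the jaws open and shut (so a half turn about z gives the same grasp; the last joint's range is limited). The gripper opens to 85 mm and grips with 20 to 120 N. Pads are 22 mm wide; open, the fingers measure 114 mm over their backs; the gripper's body (76 mm by 85 mm) begins 54 mm behind the grasp point. The pads swing forward as they close: fully open they stand 13 mm farther back than shut.
Start: joints at [-1.283, 0.276, 1.505, -0, 1.361, -0.121], TCP at [0.229, -0.528, 0.231] pointing down, gripper open.
Joint ranges: [-2.89, 2.89], [-0.75, 2.08], [0.22, 2.7], [-1.18, 4.32], [0.11, 2.71], [-2.7, 2.7]. Speed limits (rad/s): [2.57, 2.57, 3.14, 3.14, 3.14, 3.14].

## Interface

Orientations are given as a unit quaternion [w, x, y, z].
In Python, from rig import manip gives the robot as it stands. The module is installed in compiled form; this text tells all that it offers.
- The arm moves only by the tool carry_out, never from a script. Its argument "moves" is one flat list of numbers, 5 for each row, row after row: the opening in per cent of the stroke, from 0 (shut) to 100 (fully open), then the shift along the world's x, y, z in cm, then the turn about the world's z in rad. A call has exactly 10 rows; each row shifts and turns the commanded pose from where the row before left it; what a row does not reach is not made up. A row lasts 1/10 s, in which the tool goes at most 50 mm and 8.59 degrees, less where a joint would pass 70% of its speed; a pose out of reach is approached as far as the arm can. A call is refused whole if a number of a shift passes 5 or a number of a turn 0.15, either way. A call with a gripper value outside its range is refused whole. The fingers move at their own pace and stop on an object; "squeeze" is the grip in N (left out, the last holds). Time passes only in rows, so rows that do not move let the fingers close, or fill a call up. It gives the time, the measured TCP pose, the force and the opening at its end, in the units of the state.
- manip.get_state(): the state, without advancing time (a new reading comes with each control period).
- manip.get_image(name): name is "scene" or "top" or "wrist"; returns the picture (384x512x3 uint8, red, green, blue); there is no depth.
- manip.camera_info(name): a dict with "fov_y" (degrees; the focal length in pixels is half the picture's height over the tangent of half this angle, whatever the lens; pixels are square), "cx", "cy" (the principal point, pixels), "rvec" (rotation vector, rad) and "tvec" (3), from world to camera coordinates, as OpenCV has them; the wrist camera has in their place "hand_eye" (4x4, takes a point from camera to tool coordinates, whose origin is the TCP and whose axes are the flange's). Camera axes: x right, y down, z forward; pixel columns grow to the right and rows downward; lengths in m; the calibration is good to about 2 mm. A picture is of the moment at which its call begins: read the wrist's pose just before it. camera_info takes no time and is no camera call.
- manip.sign_off(): hands the job in, once; it reports no verdict.
The state is a dict: "clock": time; "qpos": joint angles; "qd": joint speeds; "effort": joint torques, N m; "position": TCP position; "ee_rot": TCP orientation; "contact_force": force on the tool from outside, world axes, zero at the start; "moment": the same for the moment, N m; "width": finger opening in m.
Only numpy, scipy, OpenCV 4.12 (cv2) and the standard library are available. Lean on these libraries where they do the work, as an engineer would, in place of code of your own. Each camera call takes 0.05 s, during which the arm holds its last target. There are 200 camera calls.

## Working session

There is one attempt and no reset: what is moved stays moved. The work goes in short steps, Python scripts to look and compute and a tool call to move; the robot and the scene stay as the last step left them, time stands still between calls to the robot, and variables do not carry over. Pictures are saved under pics/ and viewed, about 8 in all and at most 12, crops included, and the job is handed in when it is done.

Besides the shell and the picture viewer there is one more tool, called by a JSON object that holds its "op" and its "data". carry_out: Moves the arm, as the interface text tells. Its arguments: {"type":"object","properties":{"moves":{"type":"array","items":{"type":"number"}},"squeeze":{"type":"number"}},"required":["moves"]}

```bash
mkdir -p pics
cat > h.py <<'E'
import numpy as np, cv2
from rig import manip
from scipy.spatial.transform import Rotation as R
def cam(name, st=None):
    i=manip.camera_info(name); f=192/np.tan(np.radians(i["fov_y"])/2)
    K=np.array([[f,0,i["cx"]],[0,f,i["cy"]],[0,0,1.]])
    if "rvec" in i:
        Rm=cv2.Rodrigues(np.array(i["rvec"],float))[0]; t=np.array(i["tvec"],float).ravel()
        return K,Rm.T,-Rm.T@t
    st=st or manip.get_state(); q=st["ee_rot"]; Rt=R.from_quat([q[1],q[2],q[3],q[0]]).as_matrix()
    H=np.array(i["hand_eye"]); return K,Rt@H[:3,:3],Rt@H[:3,3]+np.array(st["position"])
def ray(c,u,v):
    K,Rm,o=c; d=Rm@np.linalg.solve(K,[u,v,1.]); return o,d/np.linalg.norm(d)
def plane(c,u,v,z):
    o,d=ray(c,u,v); return o+d*(z-o[2])/d[2]
def proj(c,p):
    K,Rm,o=c; q=K@(Rm.T@(np.array(p)-o)); return q[:2]/q[2]
def shot(name,fn):
    st=manip.get_state(); im=manip.get_image(name); cv2.imwrite(fn,im[:,:,::-1]); return im,cam(name,st)
E
python3 - <<'E'
from h import *
a,c1=shot("scene","pics/scene.png"); b,c2=shot("top","pics/top.png")
for n,c in(("scene",c1),("top",c2)): print(n,c[0][0,0],c[2].round(3),c[1][:,2].round(3))
print(manip.get_state()); print(manip.camera_info("top")); print(manip.camera_info("wrist"))
E
```

```text
scene 418.95022350442787 [ 1.321 -0.375  1.13 ] [-0.61   0.284 -0.739]
top 445.2917239896718 [0.407 0.002 1.258] [ 0.076  0.013 -0.997]
{'clock': 0.1, 'qpos': array([-1.28299833e+00,  2.76543466e-01,  1.50598661e+00, -2.11499813e-05,
        1.36069364e+00, -1.20966464e-01]), 'qd': array([ 0.00019813, -0.00185682, -0.00382643,  0.00070064,  0.00014947,
       -0.00013392]), 'effort': array([ 2.03035364e-03, -4.17700088e+01, -2.46402848e+01,  2.08289080e-04,
        5.83418921e-03, -1.36067302e-05]), 'position': array([ 0.22842356, -0.52718271,  0.23052747]), 'ee_rot': array([-8.11831533e-04,  9.79185780e-01,  2.02964388e-01, -7.82537765e-05]), 'contact_force': array([0.2285339 , 0.92989761, 0.33910954]), 'moment': array([0.08637132, 0.0083279 , 0.00688558]), 'width': 0.08530708014217084}
{'fov_y': 46.6492862542737, 'cx': 258.66692810072965, 'cy': 192.78718212218732, 'rvec': array([ 2.14879098, -2.20266956,  0.06784294]), 'tvec': array([0.03086071, 0.50136047, 1.223381  ])}
{'fov_y': 66.48002945521974, 'cx': 252.58405504594612, 'cy': 187.5611132702872, 'hand_eye': array([[ 3.78543229e-04, -9.50186236e-01, -3.11682487e-01,
         7.95544231e-02],
       [ 9.99999400e-01,  6.80132997e-04, -8.58919005e-04,
        -4.07327359e-04],
       [ 1.02811856e-03, -3.11681975e-01,  9.50185924e-01,
        -1.42760233e-01],
       [ 0.00000000e+00,  0.00000000e+00,  0.00000000e+00,
         1.00000000e+00]])}
```

View pics/scene.png

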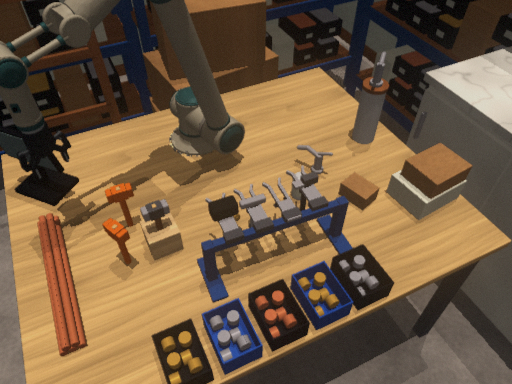

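View pics/top.png

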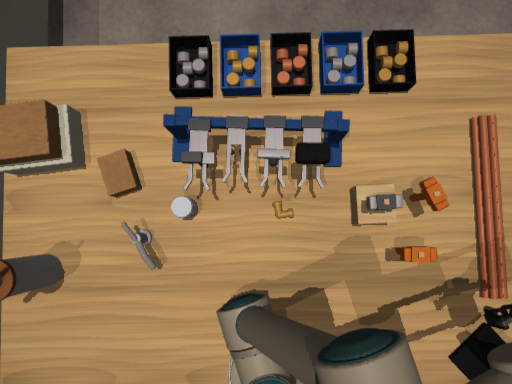

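The scene view shows the block with the grey hammer at about (155,212), two orange decoys beside it, and the rack. In the top view the hammer is near (383,202), the rack runs from u=165 to 350, and the empty fork is at about (237,155). I'll enlarge these areas.

Run:
```python
from h import *
b=cv2.imread("pics/top.png")
A=cv2.resize(b[100:205,160:355],None,fx=4,fy=4,interpolation=cv2.INTER_CUBIC)
B=cv2.resize(b[175:235,340:455],None,fx=3,fy=3,interpolation=cv2.INTER_CUBIC)
o=np.zeros((600,780,3),np.uint8); o[:420]=A; o[420:600,:345]=B; cv2.imwrite("pics/crop.png",o)
c=cam("top")
for n,u,v,z in [("hammer",383,202,.19),("block",373,205,.09),("empty mouth",236,190,.19),("home",237,150,.19),("beamL",168,125,.176),("beamR",346,127,.176),("elbow",283,210,.02),("can",183,207,.09)]: print(n,plane(c,u,v,z).round(3))
```

```text
hammer [ 0.459 -0.281  0.19 ]
block [ 0.457 -0.281  0.09 ]
empty mouth [0.497 0.071 0.19 ]
home [0.594 0.066 0.19 ]
beamL [0.664 0.237 0.176]
beamR [ 0.647 -0.202  0.176]
elbow [ 0.452 -0.048  0.02 ]
can [0.464 0.218 0.09 ]
```

View pics/crop.png

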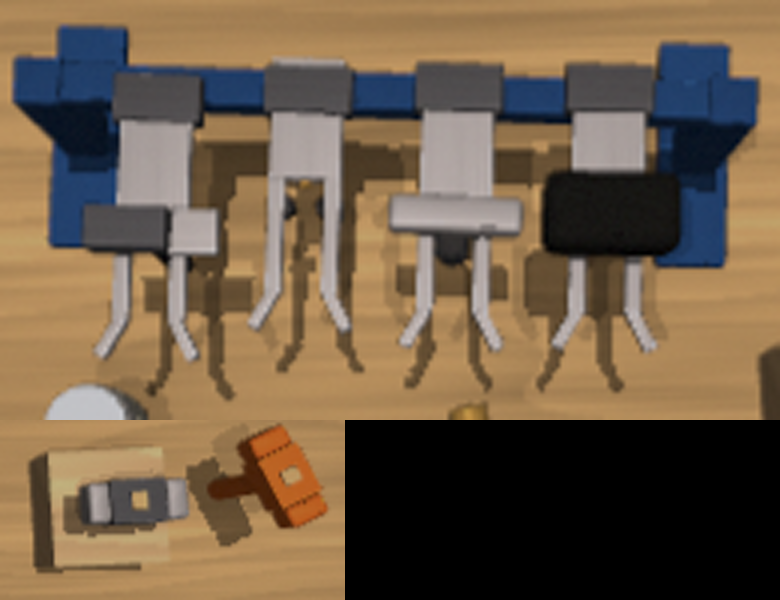

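The crop shows the empty fork second from the left: slot end at about crop (306,178), prong tips at about (255,328) and (343,330). The hammer head spans crop (80,502) to (187,497). That is enough to set out, so I'll move above the hammer for a close look.

{"op": "carry_out", "data": {"moves": [100,2.3,2.4,2,0.116,100,2.3,2.4,2,0.116,100,2.3,2.4,2,0.116,100,2.3,2.4,2,0.116,100,2.3,2.4,2,0.116,100,2.3,2.4,0,0.116,100,2.3,2.4,0,0.116,100,2.3,2.4,0,0.116,100,2.3,2.4,0,0.116,100,2.3,2.4,0,0.116], "squeeze": 40}}

```text
clock: 1.1
position: [0.4592, -0.2864, 0.3309]
ee_rot: [-0.0, 0.706, 0.708, -0.0]
contact_force: [0.4, -0.6, -0.6]
width: 0.0855
```

{"op": "carry_out", "data": {"moves": [100,0,0,0,0,100,0,0,0,0,100,0,0,0,0,100,0,0,0,0,100,0,0,0,0,100,0,0,0,0,100,0,0,0,0,100,0,0,0,0,100,0,0,0,0,100,0,0,0,0]}}

```text
clock: 2.1
position: [0.4586, -0.2876, 0.3313]
ee_rot: [0.0, 0.708, 0.706, 0.0]
contact_force: [0.1, -0.3, -0.0]
width: 0.0855
```

Run:
```python
from h import *
a,c=shot("wrist","pics/w1.png"); s=manip.get_state(); print(s["position"],s["ee_rot"],s["qpos"],s["contact_force"],c[2],c[1][:,2])
```

```text
[ 0.45858081 -0.28762224  0.33133399] [2.40191251e-05 7.07792775e-01 7.06420121e-01 2.53996455e-05] [-6.88771415e-01  1.84728961e-01  1.38500438e+00  4.58766017e-05
  1.57180655e+00 -6.86830142e-01] [-0.39614074  0.29537772 -0.93073912] [ 0.45816872 -0.20746954  0.47409869] [-9.04961244e-04 -3.10721786e-01 -9.50500475e-01]
```

View pics/w1.png

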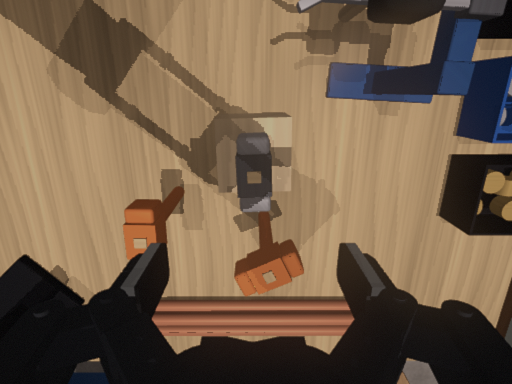

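The close view shows the hammer head running vertically (along y), edges at u≈237–271, handle eye at about (254,178), and the orange decoys clear of it. I'll measure the head and the rack together.

Run:
```python
from h import *
s=manip.get_state(); c=cam("wrist",s); im=cv2.imread("pics/w1.png")
hsv=cv2.cvtColor(im,cv2.COLOR_BGR2HSV)
# eye of the handle
for (x0,x1,y0,y1),(lo,hi),z,nm in [((242,268,165,192),((5,60,90),(30,255,255)),.19,"eye"),((225,285,125,218),((0,0,30),(179,70,255)),.19,"head")]:
    m=np.zeros(im.shape[:2],np.uint8); m[y0:y1,x0:x1]=cv2.inRange(hsv,lo,hi)[y0:y1,x0:x1]
    n,l,st,ce=cv2.connectedComponentsWithStats(m); k=1+st[1:,4].argmax()
    pts=np.argwhere(l==k)[:,::-1].astype(np.float32); r=cv2.minAreaRect(pts)
    print(nm,st[k],r,plane(c,*ce[k],z).round(4)); 
    print([plane(c,*p,z)[:2].round(4).tolist() for p in cv2.boxPoints(r)])
t=cam("top"); b=cv2.imread("pics/top.png"); f=lambda x,y:((x+.5)/4-.5+160,(y+.5)/4-.5+100)
for n,x,y,z in [("slotend",306,178,.19),("tipL",255,328,.19),("tipR",345,331,.19),("in L",287,185,.19),("in R",327,185,.19),("in L2",286,285,.19),("in R2",323,287,.19),("mal",611,213,.236),("tee",456,214,.212),("br1 ",116,112,.192),("br4",655,112,.192)]: print(n,plane(t,*f(x,y),z).round(4))
g=cv2.cvtColor(b,cv2.COLOR_BGR2GRAY)
for v in (150,155,160,165): print(v,g[v,222:250])
print(g[138:160,236])
```

```text
eye [247 172  14  12 158] ((253.5, 177.5), (11.0, 13.0), 90.0) [ 0.4588 -0.2893  0.19  ]
[[0.4523, -0.2839], [0.4654, -0.2839], [0.4654, -0.2955], [0.4522, -0.2954]]
head [ 236  125   37   87 2482] ((254.0, 168.0), (86.0, 36.0), 90.0) [ 0.4594 -0.2818  0.19  ]
[[0.4422, -0.2375], [0.4765, -0.2376], [0.4782, -0.3262], [0.4405, -0.3261]]
slotend [0.6088 0.0681 0.19  ]
tipL [0.5181 0.1007 0.19  ]
tipR [0.5149 0.0465 0.19  ]
in L [0.6048 0.0797 0.19  ]
in R [0.6041 0.0554 0.19  ]
in L2 [0.5437 0.0815 0.19  ]
in R2 [0.5419 0.0592 0.19  ]
mal [ 0.5749 -0.1109  0.236 ]
tee [ 0.5806 -0.0218  0.212 ]
br1  [0.6521 0.1828 0.192 ]
br4 [ 0.6431 -0.1444  0.192 ]
150 [128 128 127 127 106 162 168 166 173  84  44  55  78  82  82  82  70  50
  41 159 169 167 173  85  58  61  80 141]
155 [128 128 128 128 115 158 168 168 130 112 117 134  86  69  83  85  86  86
  75 157 170 169 124  64  62  64  64 140]
160 [136 135 136 135 133 162 169 171  99 126 133 133  81  79  86  87  87  88
 108 160 170 171 111  70  64  66  83 145]
165 [150 137 134 134 147 166 171 173  98 140 150  96  81  87  88  88  89 148
 153 169 172 172  89  63  65  65  85 149]
[167 168 167 169 168 170 121 126  93  80  87  86  82  81  81  80  84  83
  84  87  89  86]
```

{"op": "carry_out", "data": {"moves": [100,0,-0.1,-2.5,0,100,0,0,-2.5,0,100,0,0,-2.5,0,100,0,0,-2.5,0,100,0,0,-2,0,100,0,0,-2,0,100,0,0,-1.5,0,100,0,0,-1,0,100,0,0,-1,0,100,0,0,0,0], "squeeze": 60}}

```text
clock: 3.15
position: [0.4581, -0.2882, 0.1552]
ee_rot: [-0.001, 0.708, 0.706, -0.0]
contact_force: [-0.7, -0.1, 0.0]
width: 0.0853
```

{"op": "carry_out", "data": {"moves": [0,0,0,0,0,0,0,0,0,0,0,0,0,0,0,0,0,0,0,0,0,0,0,0,0,0,0,0,0,0,0,0,0,0,0,0,0,0,0,0,0,0,0,0,0,0,0,0,0,0]}}

```text
clock: 4.15
position: [0.4592, -0.2891, 0.1572]
ee_rot: [0.001, 0.708, 0.706, 0.0]
contact_force: [0.8, -0.0, 4.5]
width: 0.0357
```

{"op": "carry_out", "data": {"moves": [0,0,0,0.5,0,0,0,0,1,0,0,0,0,1,0,0,0,0,1.5,0,0,0,0,1.5,0,0,0,0,1.5,0,0,0,0,1.5,0,0,0,0,1.5,0,0,0,0,0.5,0,0,0,0,0,0]}}

```text
clock: 5.15
position: [0.4587, -0.2888, 0.2621]
ee_rot: [0.001, 0.708, 0.706, 0.0]
contact_force: [-1.3, 0.1, -4.7]
width: 0.0352
```

Run:
```python
from h import *
a,c=shot("wrist","pics/w2.png"); b,_=shot("scene","pics/s2.png"); s=manip.get_state(); print(s["position"],s["contact_force"],s["moment"],s["width"])
B=cv2.resize(b[130:300,90:350],None,fx=2,fy=2,interpolation=cv2.INTER_CUBIC)
o=np.zeros((384,512+0,3),np.uint8); cv2.imwrite("pics/v2.png",np.vstack([cv2.resize(a,(400,300))[:,:,::-1], cv2.resize(B,(400,262))[:,:,::-1]]))
```

```text
[ 0.45808792 -0.28825332  0.26068502] [ 0.17675    -0.22777149 -4.68767889] [ 0.02335055 -0.00835583 -0.04143258] 0.03497222030645898
```

View pics/v2.png

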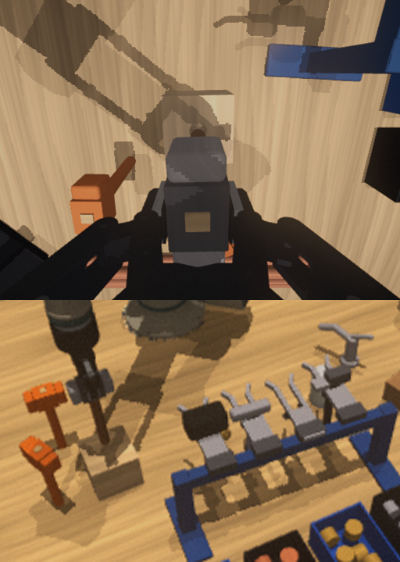

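The hammer is held square and clear of the block: the eye is near the wrist picture's (252,284), and the handle end is above the block in the scene view. I'll carry it at this height to a point in front of the empty fork.

{"op": "carry_out", "data": {"moves": [0,-0.4,0.8,0,0,0,-0.4,1.5,0,0,0,-0.4,2,0,0,0,-0.4,2,0,0,0,-0.4,2,0,0,0,0,2,0,0,0,0,2,0,0,0,0,2,0,0,0,0,2,0,0,0,0,2,0,0]}}

```text
clock: 6.25
position: [0.4378, -0.1033, 0.2616]
ee_rot: [0.0, 0.707, 0.707, 0.0]
contact_force: [-0.1, 0.1, -4.9]
width: 0.0354
```

{"op": "carry_out", "data": {"moves": [0,0,2.2,0,0,0,0,2.2,0,0,0,0,2.2,0,-0.01,0,0,2.2,0,-0.01,0,0,2.2,0,-0.01,0,0,2.2,0,-0.01,0,0,2,0,0,0,0,1.5,0,0,0,0,1,0,0,0,0,0.4,0,0]}}

```text
clock: 7.25
position: [0.4378, 0.0768, 0.2615]
ee_rot: [0.0, 0.721, 0.693, 0.0]
contact_force: [-0.9, 0.3, -4.6]
width: 0.0348
```

{"op": "carry_out", "data": {"moves": [0,0,0,0,0,0,0,0,0,0,0,0,0,0,0,0,0,0,0,0,0,0,0,0,0,0,0,0,0,0,0,0,0,0,0,0,0,0,0,0,0,0,0,0,0,0,0,0,0,0]}}

```text
clock: 8.25
position: [0.4386, 0.0754, 0.2613]
ee_rot: [0.0, 0.722, 0.692, 0.0]
contact_force: [0.7, 0.2, -4.5]
width: 0.0355
```

Run:
```python
from h import *
a,c=shot("wrist","pics/w3.png"); b,_=shot("top","pics/t3.png"); s=manip.get_state(); print(s["position"],s["ee_rot"],s["contact_force"],s["moment"],s["width"],s["qpos"].round(3))
B=cv2.resize(b[100:205,160:355],None,fx=3,fy=3,interpolation=cv2.INTER_CUBIC)
o=np.zeros((600,585,3),np.uint8); o[:315]=B[:,:,::-1]; o[315:]=cv2.resize(a,(585,438))[:285,:,::-1]; cv2.imwrite("pics/v3.png",o)
```

```text
[0.43860251 0.0753707  0.26134288] [6.45501328e-05 7.21778652e-01 6.92123955e-01 6.20706532e-05] [-0.36021573  0.41394922 -4.52227453] [-0.05852496 -0.01456708  0.01754854] 0.03551979727382251 [ 0.014  0.06   1.703 -0.     1.379  0.056]
```

View pics/w3.png

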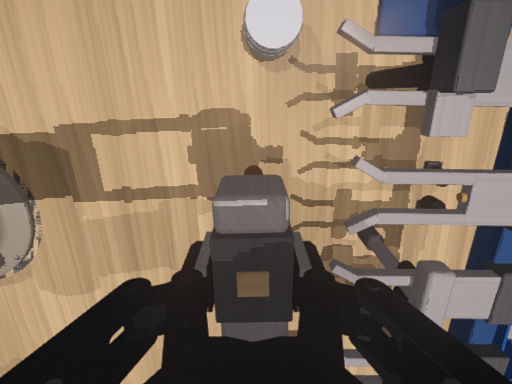

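The wrist view shows the empty fork's prongs at v≈177 and v≈215 for u=385–470, with the slot end near u=470 and tips near (357,162) and (350,228). The hammer eye is at about (254,284). I'll measure the slot's centre line and the hammer axis in the same frame.

Run:
```python
from h import *
s=manip.get_state(); c=cam("wrist",s); im=cv2.imread("pics/w3.png"); hsv=cv2.cvtColor(im,cv2.COLOR_BGR2HSV)
m=cv2.inRange(hsv,(0,0,135),(179,40,255))
for u in (392,400,410,420,450,460,466,470,474):
    col=m[150:245,u]>0; d=np.flatnonzero(np.diff(col.astype(int)))+150.5
    print(u,d,[plane(c,u,v,.19)[:2].round(4).tolist() for v in d][:6])
print("row",hsv[198,440:490,2])
m=np.zeros(im.shape[:2],np.uint8); m[268:302,232:275]=cv2.inRange(hsv,(5,60,60),(30,255,255))[268:302,232:275]
y,x=np.nonzero(m); z=s["position"][2]-.0065+.04; print("eye",x.mean(),y.mean(),len(x),plane(c,x.mean(),y.mean(),z).round(4), s["position"])
```

```text
392 [171.5 183.5 212.5 223.5] [[0.5441, 0.0939], [0.5451, 0.0844], [0.5477, 0.0603], [0.5487, 0.0507]]
400 [171.5 183.5 212.5 223.5] [[0.5502, 0.0937], [0.5512, 0.0841], [0.554, 0.06], [0.5551, 0.0504]]
410 [171.5 183.5 213.5 223.5] [[0.5577, 0.0934], [0.5589, 0.0838], [0.562, 0.0588], [0.5631, 0.0501]]
420 [171.5 183.5 213.5 223.5] [[0.5652, 0.0931], [0.5665, 0.0835], [0.5699, 0.0585], [0.5711, 0.0497]]
450 [172.5 183.5 213.5 224.5] [[0.588, 0.0913], [0.5895, 0.0826], [0.5936, 0.0575], [0.5952, 0.0479]]
460 [172.5 183.5 213.5 224.5] [[0.5956, 0.091], [0.5971, 0.0822], [0.6015, 0.0572], [0.6032, 0.0475]]
466 [172.5 184.5 210.5 224.5] [[0.6001, 0.0908], [0.6018, 0.0812], [0.6058, 0.0596], [0.6081, 0.0473]]
470 [172.5 184.5 197.5 224.5] [[0.6031, 0.0907], [0.6049, 0.0811], [0.6069, 0.0704], [0.6113, 0.0472]]
474 [172.5 224.5] [[0.6061, 0.0906], [0.6145, 0.0471]]
row [196 195 196 198 194 193 196 205 208 206 203 202 203 202 199 193 151  98
  86  87  84  93 147 183 185 186 185 116  79  97 152 169 170 169 169 169
 169 169 170 169 169 169 169 169 169 169 169 169 169 169]
eye 252.47971360381862 283.64797136038186 838 [0.438  0.0754 0.2948] [0.43860251 0.0753707  0.26134288]
```

The slot's mid-line is y≈0.0718 at x=0.5465 with slope −0.045, and the slot end is at x≈0.606, so home is x≈0.596–0.599. The hammer axis coincides with the TCP. Next I'll lower to just above prong level and go forward into the mouth.

{"op": "carry_out", "data": {"moves": [0,0,0,-1,0,0,0,0,-1.5,0,0,0,0,-1.5,0,0,0,0,-1,0,0,0.5,0,-0.5,0,0,1,0,0,0,0,1.2,0,0,0,0,1.2,0,0,0,0,1.2,-0.1,0,0,0,0.9,0,0,0]}}

```text
clock: 9.35
position: [0.5005, 0.0742, 0.2066]
ee_rot: [0.001, 0.722, 0.692, 0.0]
contact_force: [0.4, -1.1, -4.7]
width: 0.0355
```

{"op": "carry_out", "data": {"moves": [0,1,-0.1,0,0,0,1,0,0,0,0,1,-0.1,0,0,0,1,0,0,0,0,1,-0.1,0,0,0,0.6,0,0,0,0,0.5,0,0,0,0,0.3,0,0,0,0,0,0,0,0,0,0,0,0,0]}}

```text
clock: 10.35
position: [0.5622, 0.0714, 0.2063]
ee_rot: [-0.0, 0.722, 0.692, -0.0]
contact_force: [-1.1, 0.0, -4.9]
width: 0.0357
```

Run:
```python
from h import *
a,c=shot("wrist","pics/w4.png"); s=manip.get_state(); print(s["position"],s["ee_rot"],s["contact_force"],s["moment"],s["width"])
```

```text
[0.56213513 0.07136665 0.20634601] [-1.20602586e-04  7.21781018e-01  6.92121467e-01 -1.48396425e-04] [ 1.38078792 -0.3911657  -5.48787356] [-0.00420299  0.00293517  0.00354029] 0.03547292127359281
```

View pics/w4.png

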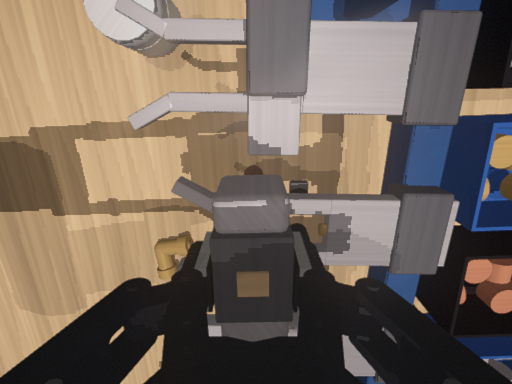

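The hammer hangs between the prongs, with the roller visible at (299,187) still ahead and the chipper's end at about (265,154) clear of the head. Now lowering gently onto the prongs.

{"op": "carry_out", "data": {"moves": [0,0,0,-0.2,0,0,0,0,-0.2,0,0,0,0,-0.1,0,0,0,0,-0.1,0,0,0,0,-0.05,0,0,0,0,-0.05,0,0,0,0,0,0,0,0,0,0,0,0,0,0,0,0,0,0,0,0,0]}}

```text
clock: 11.4
position: [0.5626, 0.0713, 0.1994]
ee_rot: [0.0, 0.722, 0.692, 0.0]
contact_force: [-0.2, 0.2, -4.3]
width: 0.0353
```

{"op": "carry_out", "data": {"moves": [0,0,0,-0.05,0,0,0,0,-0.05,0,0,0,0,0,0,0,0,0,0,0,0,0,0,0,0,0,0,0,0,0,0,0,0,0,0,0,0,0,0,0,0,0,0,0,0,0,0,0,0,0]}}

```text
clock: 12.4
position: [0.5626, 0.0713, 0.1983]
ee_rot: [0.0, 0.722, 0.692, 0.0]
contact_force: [0.6, -0.7, -4.6]
width: 0.0355
```

{"op": "carry_out", "data": {"moves": [0,0,0,-0.05,0,0,0,0,-0.05,0,0,0,0,0,0,0,0,0,0,0,0,0,0,0,0,0,0,0,0,0,0,0,0,0,0,0,0,0,0,0,0,0,0,0,0,0,0,0,0,0]}}

```text
clock: 13.4
position: [0.5626, 0.0713, 0.1973]
ee_rot: [0.0, 0.722, 0.692, 0.0]
contact_force: [0.6, 0.1, -4.3]
width: 0.035
```

{"op": "carry_out", "data": {"moves": [0,0,0,-0.05,0,0,0,0,0,0,0,0,0,0,0,0,0,0,0,0,0,0,0,0,0,0,0,0,0,0,0,0,0,0,0,0,0,0,0,0,0,0,0,0,0,0,0,0,0,0]}}

```text
clock: 14.4
position: [0.5626, 0.0714, 0.1973]
ee_rot: [0.0, 0.722, 0.692, 0.0]
contact_force: [-2.3, 0.7, 5.6]
width: 0.0353
```

Contact: the vertical force rose from −4.5 to +5.6 N, so the head is on the prongs. I'll ease off slightly and slide in.

{"op": "carry_out", "data": {"moves": [0,0,0,0.03,0,0,0.2,0,0,0,0,0.2,0,0,0,0,0.2,0,0,0,0,0.2,-0.05,0,0,0,0.2,0,0,0,0,0.2,0,0,0,0,0,0,0,0,0,0,0,0,0,0,0,0,0,0]}}

```text
clock: 15.4
position: [0.5715, 0.071, 0.1973]
ee_rot: [-0.002, 0.722, 0.692, -0.002]
contact_force: [-9.3, 0.4, 8.5]
width: 0.0351
```

{"op": "carry_out", "data": {"moves": [0,0.1,0,0,0,0,0.1,0,0,0,0,0.1,0,0,0,0,0.1,0,0,0,0,0.1,0,0,0,0,0,0,0,0,0,0,0,0,0,0,0,0,0,0,0,0,0,0,0,0,0,0,0,0]}}

```text
clock: 16.4
position: [0.5763, 0.071, 0.1973]
ee_rot: [-0.002, 0.722, 0.692, -0.002]
contact_force: [-9.4, -0.6, 8.3]
width: 0.0351
```

{"op": "carry_out", "data": {"moves": [0,0,0,0.04,0,0,0,0,0.02,0,0,0.1,0,0,0,0,0.1,0,0,0,0,0.1,0,0,0,0,0,0,0,0,0,0,0,0,0,0,0,0,0,0,0,0,0,0,0,0,0,0,0,0]}}

```text
clock: 17.4
position: [0.5803, 0.0709, 0.1973]
ee_rot: [-0.002, 0.722, 0.692, -0.002]
contact_force: [-6.4, 0.4, 5.0]
width: 0.0353
```

{"op": "carry_out", "data": {"moves": [0,0,0,0.04,0,0,0,0,0.04,0,0,0.1,0,0,0,0,0.1,0,0,0,0,0,0,0,0,0,0,0,0,0,0,0,0,0,0,0,0,0,0,0,0,0,0,0,0,0,0,0,0,0]}}

```text
clock: 18.4
position: [0.5824, 0.0702, 0.1974]
ee_rot: [-0.001, 0.722, 0.692, -0.002]
contact_force: [-6.1, -1.4, -0.9]
width: 0.0353
```

{"op": "carry_out", "data": {"moves": [0,0.1,0,0,0,0,0.1,0,0,0,0,0.1,0,0,0,0,0,0,0,0,0,0,0,0,0,0,0,0,0,0,0,0,0,0,0,0,0,0,0,0,0,0,0,0,0,0,0,0,0,0]}}

```text
clock: 19.4
position: [0.5829, 0.0702, 0.1974]
ee_rot: [-0.003, 0.722, 0.692, -0.004]
contact_force: [-11.6, -2.4, 3.8]
width: 0.0354
```

{"op": "carry_out", "data": {"moves": [0,0.1,0,0,0,0,0.1,0,0,0,0,0.1,0,0,0,0,0,0,0,0,0,0,0,0,0,0,0,0,0,0,0,0,0,0,0,0,0,0,0,0,0,0,0,0,0,0,0,0,0,0]}}

```text
clock: 20.4
position: [0.5839, 0.0704, 0.1974]
ee_rot: [-0.005, 0.722, 0.692, -0.006]
contact_force: [-14.1, -2.0, 4.7]
width: 0.035
```

Rollers are engaged. The side force points to −y and the prong load grows with the tilt, so I'll ease both and keep pushing.

{"op": "carry_out", "data": {"moves": [0,0,-0.1,0.04,0,0,0,0,0.04,0,0,0,0,0,0,0,0.1,0,0,0,0,0.1,0,0,0,0,0,0,0,0,0,0,0,0,0,0,0,0,0,0,0,0,0,0,0,0,0,0,0,0]}}

```text
clock: 21.4
position: [0.5856, 0.0702, 0.1975]
ee_rot: [-0.006, 0.722, 0.692, -0.006]
contact_force: [-15.1, -0.5, 2.2]
width: 0.0351
```

{"op": "carry_out", "data": {"moves": [0,0,-0.05,0.04,0,0,0,0,0.04,0,0,0,0,0.02,0,0,0.1,0,0,0,0,0.1,0,0,0,0,0,0,0,0,0,0,0,0,0,0,0,0,0,0,0,0,0,0,0,0,0,0,0,0]}}

```text
clock: 22.4
position: [0.5944, 0.0693, 0.1994]
ee_rot: [-0.0, 0.722, 0.692, -0.0]
contact_force: [0.1, 0.3, -18.1]
width: 0.0353
```

The hammer has passed the rollers and snapped in (x jumped to 0.5944, Fx≈0). My accumulated lift now pulls on it, so I'll lower back onto the prongs.

{"op": "carry_out", "data": {"moves": [0,0,0,-0.05,0,0,0,0,-0.05,0,0,0,0,-0.05,0,0,0,0,-0.05,0,0,0,0,0,0,0,0,0,0,0,0,0,0,0,0,0,0,0,0,0,0,0,0,0,0,0,0,0,0,0]}}

```text
clock: 23.4
position: [0.5957, 0.0693, 0.1994]
ee_rot: [0.001, 0.722, 0.692, 0.001]
contact_force: [3.3, -0.9, -4.7]
width: 0.0352
```

{"op": "carry_out", "data": {"moves": [0,0,0,-0.05,0,0,0,0,-0.05,0,0,0,0,0,0,0,0,0,0,0,0,0,0,0,0,0,0,0,0,0,0,0,0,0,0,0,0,0,0,0,0,0,0,0,0,0,0,0,0,0]}}

```text
clock: 24.4
position: [0.5957, 0.0693, 0.1991]
ee_rot: [0.001, 0.722, 0.692, 0.001]
contact_force: [2.6, -0.8, 6.3]
width: 0.0352
```

{"op": "carry_out", "data": {"moves": [0,0.1,0,0,0,0,0.1,0,0,0,0,0.1,0,0,0,0,0.1,0,0,0,0,0,0,0,0,0,0,0,0,0,0,0,0,0,0,0,0,0,0,0,0,0,0,0,0,0,0,0,0,0]}}

```text
clock: 25.4
position: [0.5971, 0.0693, 0.1991]
ee_rot: [-0.0, 0.722, 0.692, -0.001]
contact_force: [-2.1, -0.3, 8.9]
width: 0.0353
```

{"op": "carry_out", "data": {"moves": [0,0.1,0,0,0,0,0.1,0,0,0,0,0.1,0,0,0,0,0,0,0,0,0,0,0,0,0,0,0,0,0,0,0,0,0,0,0,0,0,0,0,0,0,0,0,0,0,0,0,0,0,0]}}

```text
clock: 26.4
position: [0.5973, 0.0693, 0.1991]
ee_rot: [-0.002, 0.722, 0.692, -0.003]
contact_force: [-7.6, -1.3, 12.8]
width: 0.0353
```

Run:
```python
from h import *
a,c=shot("wrist","pics/w5.png"); b,_=shot("scene","pics/s5.png"); s=manip.get_state(); print(s["position"],s["ee_rot"],s["contact_force"],s["moment"],s["width"])
B=cv2.resize(b[160:260,200:350],None,fx=4,fy=4,interpolation=cv2.INTER_CUBIC)
o=np.zeros((600,600,3),np.uint8); o[:400]=B; o[400:600,:400]=a[130:330,60:460]; cv2.imwrite("pics/v5.png",o[:,:,::-1])
```

```text
[0.59732248 0.0693475  0.19913273] [-0.00238639  0.72172045  0.69217511 -0.00273984] [-7.71077967 -0.89341946 13.28124736] [-0.23737154  1.38419548 -0.00670673] 0.03510860540886625
```

View pics/v5.png

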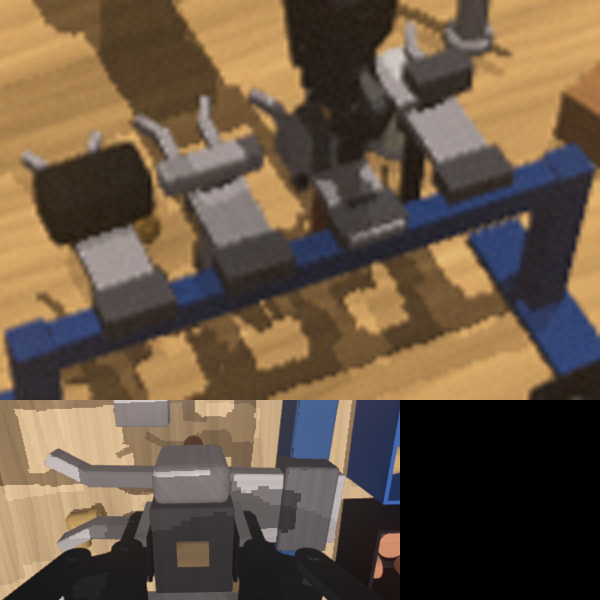

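The scene crop shows the head across the empty fork, level with its neighbours, and clear gaps on both sides. In the wrist crop the eye is at about (253,283). Advance has stopped at x=0.5973 while the push rises, which looks like the end. I'll check for slip in the grip through the eye's pixel row.

Run:
```python
from h import *
c=cam("wrist")
for f in ("w2","w3","w4","w5"):
    hsv=cv2.cvtColor(cv2.imread(f"pics/{f}.png"),cv2.COLOR_BGR2HSV); m=cv2.inRange(hsv,(5,60,60),(30,255,255))[262:310,228:280]
    n,l,st,ce=cv2.connectedComponentsWithStats(m); k=1+st[1:,4].argmax(); print(f,st[k],ce[k]+[228,262])
p=manip.get_state()["position"]
for d in (.0315,.0335): print(d,proj(c,p+[0,0,d]))
```

```text
w2 [  8   9  34  26 834] [252.46043165 283.58513189]
w3 [  8   9  34  27 838] [252.4797136  283.64797136]
w4 [  8   9  34  26 835] [252.42634731 283.55928144]
w5 [  8   9  33  26 833] [252.41416567 283.56422569]
0.0315 [253.3805843  280.91049459]
0.0335 [253.35682289 283.70504807]
```

{"op": "carry_out", "data": {"moves": [0,0,0,0.03,0,0,0,0,0.03,0,0,0.1,0,0,0,0,0.1,0,0,0,0,0,0,0,0,0,0,0,0,0,0,0,0,0,0,0,0,0,0,0,0,0,0,0,0,0,0,0,0,0]}}

```text
clock: 27.5
position: [0.5974, 0.0694, 0.1991]
ee_rot: [-0.004, 0.722, 0.692, -0.004]
contact_force: [-10.0, -0.9, 12.3]
width: 0.0351
```

No slip in the grip, so the head sits about 1.8 mm above the prongs and the rollers' friction holds it up. The end is found at x≈0.597 with a 10 N push. I'll take off the push and let the downward load settle the head.

{"op": "carry_out", "data": {"moves": [0,-0.1,0,0,0,0,-0.1,0,0,0,0,-0.1,0,0,0,0,-0.1,0,0,0,0,-0.1,0,0,0,0,0,0,0,0,0,0,0,0,0,0,0,0,0,0,0,0,0,0,0,0,0,0,0,0]}}

```text
clock: 28.5
position: [0.5971, 0.0693, 0.1991]
ee_rot: [-0.001, 0.722, 0.692, -0.001]
contact_force: [-1.8, -0.9, 7.4]
width: 0.0351
```

{"op": "carry_out", "data": {"moves": [0,0,0,-0.03,0.04,0,0,0,0,-0.04,0,0,0,0,-0.04,0,0,0,0,0.04,0,0,0,0,0.04,0,0,0,0,-0.04,0,0,0,0,-0.04,0,0,0,0,0.04,0,0,0,0,0,0,0,0,0,0]}}

```text
clock: 29.5
position: [0.5971, 0.0693, 0.1991]
ee_rot: [-0.001, 0.722, 0.692, -0.001]
contact_force: [-1.8, -1.4, 8.4]
width: 0.0351
```

{"op": "carry_out", "data": {"moves": [0,0,0,-0.03,0,0,0.1,0,0,0,0,-0.1,0,0,0,0,-0.1,0.05,0,0,0,-0.1,0.05,0,0,0,-0.1,-0.05,0,0,0,0.1,-0.05,0,0,0,0.1,-0.05,0,0,0,0.1,0.05,0,0,0,0,0,0,0]}}

```text
clock: 30.5
position: [0.5971, 0.0694, 0.1991]
ee_rot: [-0.001, 0.722, 0.692, -0.001]
contact_force: [-2.5, -0.5, 9.7]
width: 0.0353
```

It stays at 0.1991. I'll unload so that only a light weight remains on the fork, open the jaws a little and look.

{"op": "carry_out", "data": {"moves": [0,0,0,0.03,0,0,0,0,0.03,0,0,0,0,0.03,0,0,0,0,0,0,0,0,0,0,0,0,0,0,0,0,0,0,0,0,0,0,0,0,0,0,0,0,0,0,0,0,0,0,0,0]}}

```text
clock: 31.5
position: [0.5971, 0.0694, 0.1992]
ee_rot: [-0.001, 0.722, 0.692, -0.001]
contact_force: [-2.1, -0.6, 6.4]
width: 0.0349
```

{"op": "carry_out", "data": {"moves": [50,0,0,0,0,55,0,0,0,0,60,0,0,0,0,60,0,0,0,0,60,0,0,0,0,60,0,0,0,0,60,0,0,0,0,60,0,0,0,0,60,0,0,0,0,60,0,0,0,0]}}

```text
clock: 32.5
position: [0.5986, 0.0693, 0.1983]
ee_rot: [0.0, 0.722, 0.692, 0.0]
contact_force: [-0.0, 0.3, 0.5]
width: 0.0512
```

Run:
```python
from h import *
a,c=shot("wrist","pics/w6.png"); s=manip.get_state(); p=s["position"]; print(p,s["ee_rot"],s["contact_force"],s["width"])
hsv=cv2.cvtColor(cv2.imread("pics/w6.png"),cv2.COLOR_BGR2HSV); m=cv2.inRange(hsv,(5,60,60),(30,255,255))[255:315,225:285]
n,l,st,ce=cv2.connectedComponentsWithStats(m); k=1+st[1:,4].argmax(); print(st[k],ce[k]+[225,255])
for z in (.228,.23,.232): print(z,proj(c,[p[0],p[1],z]),plane(c,*(ce[k]+[225,255]),z))
```

```text
[0.59853855 0.06935966 0.19821573] [1.30551781e-05 7.21804450e-01 6.92097057e-01 4.42396196e-06] [0.4846316  0.5766263  0.61232217] 0.051107983947147974
[  6  17  34  27 862] [248.00348028 285.0638051 ]
0.228 [253.82487987 278.43682278] [0.59574712 0.06593858 0.228     ]
0.23 [253.84098407 281.15750084] [0.59584656 0.06741633 0.23      ]
0.232 [253.85756469 283.95866582] [0.59594601 0.06889409 0.232     ]
```

View pics/w6.png

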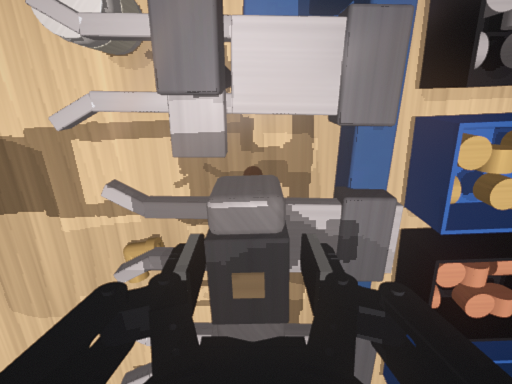

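The jaws are open and the hammer stays put: the eye at (248,285) puts the axis at x≈0.596 and the head top at z≈0.2326, about 1.8 mm above prong contact height. I'll go up, shut the fingers and press lightly on the head to seat it.

{"op": "carry_out", "data": {"moves": [60,0,0,0.5,0,60,0,0,1,0,60,0,0,1.5,0,60,0,0,2,0,60,0,0,2,0,60,-0.2,0,1,0,0,0,0,0,0,0,0,0,0,0,0,0,0,0,0,0,0,0,0,0]}}

```text
clock: 33.55
position: [0.5961, 0.0694, 0.2771]
ee_rot: [-0.001, 0.722, 0.692, -0.001]
contact_force: [-0.2, -0.7, -0.5]
width: 0.0002
```

{"op": "carry_out", "data": {"moves": [0,0,0,0,0,0,0,0,-1,0,0,0,0,-1,0,0,0,0,-1,0,0,0,0,-0.5,0,0,0,0,-0.3,0,0,0,0,0,0,0,0,0,0,0,0,0,0,0,0,0,0,0,0,0]}}

```text
clock: 34.55
position: [0.5968, 0.0693, 0.2407]
ee_rot: [0.0, 0.722, 0.692, 0.0]
contact_force: [0.5, -0.1, 0.7]
width: -0.0002
```

{"op": "carry_out", "data": {"moves": [0,0,0,-0.2,0,0,0,0,-0.2,0,0,0,0,-0.1,0,0,0,0,-0.1,0,0,0,0,-0.1,0,0,0,0,0,0,0,0,0,0,0,0,0,0,0,0,0,0,0,0,0,0,0,0,0,0]}}

```text
clock: 35.55
position: [0.5966, 0.0694, 0.2333]
ee_rot: [0.0, 0.722, 0.692, 0.0]
contact_force: [-0.7, 0.1, 0.3]
width: 0.0002
```

{"op": "carry_out", "data": {"moves": [0,0,0,-0.05,0,0,0,0,0,0,0,0,0,0,0,0,0,0,0,0,0,0,0,0,0,0,0,0,0,0,0,0,0,0,0,0,0,0,0,0,0,0,0,0,0,0,0,0,0,0]}}

```text
clock: 36.55
position: [0.5966, 0.0693, 0.2327]
ee_rot: [0.0, 0.722, 0.692, 0.0]
contact_force: [0.0, 0.6, 0.5]
width: -0.0003
```

{"op": "carry_out", "data": {"moves": [0,0,0,-0.05,0,0,0,0,-0.05,0,0,0,0,0,0,0,0,0,0,0,0,0,0,0,0,0,0,0,0,0,0,0,0,0,0,0,0,0,0,0,0,0,0,0,0,0,0,0,0,0]}}

```text
clock: 37.55
position: [0.5967, 0.0693, 0.232]
ee_rot: [0.0, 0.722, 0.692, 0.0]
contact_force: [0.7, -0.4, 4.0]
width: 0.0002
```

{"op": "carry_out", "data": {"moves": [0,0,0,-0.05,0,0,0,0,0,0,0,0,0,0,0,0,0,0,0,0,0,0,0,0,0,0,0,0,0,0,0,0,0,0,0,0,0,0,0,0,0,0,0,0,0,0,0,0,0,0]}}

```text
clock: 38.55
position: [0.5968, 0.0693, 0.2319]
ee_rot: [0.0, 0.722, 0.692, 0.0]
contact_force: [-1.3, -0.1, 6.0]
width: 0.0
```

{"op": "carry_out", "data": {"moves": [0,0,0,-0.05,0,0,0,0,-0.03,0,0,0,0,0,0,0,0,0,0,0,0,0,0,0,0,0,0,0,0,0,0,0,0,0,0,0,0,0,0,0,0,0,0,0,0,0,0,0,0,0]}}

```text
clock: 39.55
position: [0.5969, 0.0693, 0.2319]
ee_rot: [0.001, 0.722, 0.692, 0.001]
contact_force: [-1.0, 0.5, 8.5]
width: 0.0
```

Run:
```python
from h import *
c=cam("wrist"); 
s=manip.get_state(); print(s["position"],s["contact_force"],s["moment"])
```

```text
[0.59689452 0.06932745 0.23190176] [-1.00269252  0.46435523  8.4589579 ] [0.0027156  0.22317098 0.04390548]
```

The head top is firm at z=0.2319 under 8.5 N. One slightly firmer press, still well below the limit, then I'll check the end by pushing from the front.

{"op": "carry_out", "data": {"moves": [0,0,0,-0.06,0,0,0,0,-0.06,0,0,0,0,0,0,0,0,0,0,0,0,0,0,0,0,0,0,0,0,0,0,0,0,0,0,0,0,0,0,0,0,0,0,0,0,0,0,0,0,0]}}

```text
clock: 40.55
position: [0.5972, 0.0693, 0.2318]
ee_rot: [0.001, 0.722, 0.692, 0.001]
contact_force: [-2.8, 0.5, 12.3]
width: -0.0003
```

{"op": "carry_out", "data": {"moves": [0,0,0,0.5,0,0,0,0,1,0,0,0,0,1.5,0,0,0,0,2,0,0,0,0,2,0,0,0,0,2,0,0,0,0,1,0,0,0,0,0,0,0,0,0,0,0,0,0,0,0,0]}}

```text
clock: 41.55
position: [0.596, 0.0694, 0.3278]
ee_rot: [-0.001, 0.722, 0.692, -0.001]
contact_force: [0.1, -0.6, 0.6]
width: -0.0003
```

Run:
```python
from h import *
a,c=shot("wrist","pics/w7.png"); s=manip.get_state(); p=s["position"]; print(p,s["contact_force"])
hsv=cv2.cvtColor(cv2.imread("pics/w7.png"),cv2.COLOR_BGR2HSV); m=cv2.inRange(hsv,(5,60,60),(30,255,255))
n,l,st,ce=cv2.connectedComponentsWithStats(m)
q=proj(c,[.597,.0693,.232]); print("expected eye",q)
for k in range(1,n):
    if st[k,4]>60 and np.hypot(*(ce[k]-q))<40: print(st[k],ce[k],plane(c,*ce[k],.232))
```

```text
[0.59603258 0.06934332 0.32783932] [-0.71969194  0.28488549 -0.3735415 ]
expected eye [254.8044978  189.97213216]
[245 183  18  15 254] [253.87795276 190.01181102] [0.59620335 0.06929634 0.232     ]
```

View pics/w7.png

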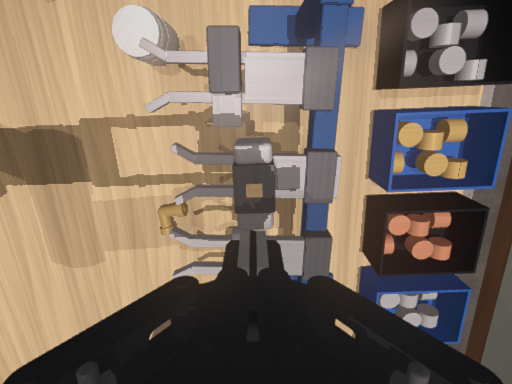

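The wrist view shows the hammer square across the empty fork, eye at (254,190), i.e. x≈0.596–0.597, y≈0.0693. The gaps to both neighbours are clear, and the gripper is well above everything. Handing in.

```bash
python3 -c "
from rig import manip
print(manip.sign_off())"
```

```text
the job is handed in; nothing more can be done
None
```

The club hammer is out of the block and hanging head up in the empty fork. I let go of it, raised the gripper about 10 cm clear, and handed the job in at about 42 s; no verdict was reported.

**Checks that agreed**
- **End of slot:** The handle met the rollers at x≈0.582 and passed them at about 15 N. It was then drawn in at about 3 N and stopped hard at x≈0.597. There the push rose from 2 to 10 N within 0.3 mm.
- **Position after release:** The handle eye shows at x≈0.596, y≈0.0693, which is mid-slot by the wrist camera. The head lies along the beam.
- **Neighbours and loose things:** In the last picture the gaps to both neighbouring heads are clear. The elbow and the can, the loose things in that view, look undisturbed. I did not measure them again, nor look again at the tap and the carton.

**Checks that disagreed or were not made**
- **Head height:** The head settled about 1.8 mm above the height where it first touched the prongs, inside the 3 mm allowance. Wiggling it and pressing on top with up to 12 N did not lower it. Roller friction or a small step may be holding it up; I did not find out which.
- **Vertical force:** As the handle snapped past the rollers, my accumulated lift was pulling it upward by about 13 N. I eased that off at once.
- **Slot centre line:** The top and wrist cameras differed by about 2 mm on it.
- **End pin and rollers:** I could not read these directly, so "home" rests on the felt stop and the cameras. I judged uprightness only roughly, from pictures.

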